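# Lock the vial holder into the shaker platform and load the vial

## Robot

A 6-joint arm with a two-finger parallel gripper is mounted at the origin on a cart in front of the work surface, level with it; the furniture and walls round the work are solid. World frame = base frame: x ahead of the robot, y to its left, z up, the work surface at z = 0. Lengths are in m, angles in rad, forces in N, time in s.
With the tool pointing down it reaches from about 0.35 to 0.975 m from the base axis. Payload 4.9 kg.
Tool frame: the origin (TCP) lies on the centre line of the jaws, within the pads' length; the fingertips stand manip.tip_reach ahead of it and the grasp point (between the pads) is the TCP (manip.tip_reach is the distance from the TCP to the fingertips, in m); z points along the fingers, y is the line along which they close (so a half turn about z gives the same grasp; the last joint's range is limited). The gripper opens to 85 mm and grips with 20 to 120 N. Pads are 22 mm wide; open, the fingers measure 114 mm over their backs; the gripper's body (76 mm by 85 mm) begins 54 mm behind the grasp point. The pads swing forward as they close: fully open they stand 13 mm farther back than shut.
Start: joints at [1, 0.053, 1.613, -0, 1.476, -0.119], TCP at [0.273, 0.562, 0.25] pointing down, gripper open.
Joint ranges: [-3.01, 3.01], [-1.01, 2.22], [0.06, 2.58], [-1.02, 4.17], [0.09, 2.62], [-3.14, 3.14]. Speed limits (rad/s): [2.57, 2.57, 3.14, 3.14, 3.14, 3.14].

## Interface

Orientations are given as a unit quaternion [w, x, y, z].
In Python, from plant import manip gives the robot as it stands. The module is installed in compiled form; this text tells all that it offers.
- The arm moves only by the tool move_arm, never from a script. Its argument "rows" is a list of rows, each a list of 7 numbers: the shift along the tool's x, y, z in cm, then the turn, a rotation vector about the tool's x, y, z in degrees, then the opening, from -1 (shut) to 1 (fully open). In form: [[tx, ty, tz, ax, ay, az, jaw], ...]. A call has 1 to 20 rows; each row shifts and turns the commanded pose from where the row before left it, along the tool's axes as they then stand; what a row does not reach is not made up. A row lasts 1/12 s, in which the tool goes at most 41.7 mm and 7.16 degrees, less where a joint would pass 70% of its speed; a pose out of reach is approached as far as the arm can. A call is refused whole if a number of a shift passes 4.17 or a number of a turn 7.16, either way. A call with a gripper value outside its range is refused whole. The fingers move at their own pace and stop on an object; the grip force is fixed at half the most. Time passes only in rows, so rows that do not move let the fingers close. It gives the time, the measured TCP pose, the force, the opening and the grip force at its end, in the units of the state.
- manip.state(): the state, without advancing time (a new reading comes with each control period).
- manip.grab_frame(name): name is "scene" or "top"; returns a dict with "img" (384x512x3 uint8, blue, green, red), "mtx" (3x3 intrinsics, pixels), "R" (3x3) and "t" (3): a world point X has camera coordinates R X + t. Camera axes: x right, y down, z forward; pixel columns grow to the right and rows downward; lengths in m; the calibration is good to about 2 mm. A picture is of the moment at which its call begins. There is no depth.
- manip.job_done(): hands the job in; it is judged then, once.
The state is a dict: "time": time; "joint_pos": joint angles; "joint_vel": joint speeds; "joint_efforts": joint torques, N m; "tool_pos": TCP position; "tool_rot": TCP orientation; "contact_force": force on the tool from outside, world axes, zero at the start; "ft_torque": the same for the moment, N m; "gripper_width": opening from 0.0 (shut) to 1.0 (fully open); "grasp_force": force on a finger pad.
Only numpy, scipy, OpenCV 4.12 (cv2) and the standard library are available. Lean on these libraries where they do the work, as an engineer would, in place of code of your own. Each camera call takes 0.05 s, during which the arm holds its last target. There are 200 camera calls.

## Task

Set up the shaker for the vial: lift the wide-bored vial holder out of the rack, pass its T-foot through the slot in the shaker's platform, press it gently down against the sprung ring, turn it a quarter turn clockwise (seen from above) to its stop and let it rise so that it locks and stays there by itself; only then stand the vial upright in its bore. The parked platform is not exactly where it is measured, so feel for the slot and force nothing; keep the vial upright, and leave the other holder, the timer, the bottle and the cassette where they are.

Things in the scene. Friction and masses are not known exactly. Their poses are not given: they have to be found in the camera images.
- shaker: Low white benchtop shaker, fixed, case 170 (x) x 160 (y) x 50 mm high. Origin: centre of its underside; z up, front with knob to -x. Over it a bare metal platform 150 (x) x 142 (y) x 6 mm, top face 74 mm above the origin. The braked orbit drive holds platform, slot and ring together 7 mm off the case's centre, in any direction (not measured), not turned.
- station (a point): Nominal slot middle: case centre, at the platform's top face, axes as the shaker's; the true slot is 7 mm off, in an unknown direction. Through slot, 27 mm along y, 9.5 mm along x, square edges, 20 mm free depth. Round it a black sprung seat ring, radii 22 and 28 mm, concentric, top 7 mm above the plate; firm sideways, it sinks straight down by up to 7 mm, at 5 N (first movement) to 11 N (bottom).
- lock_seat (a point): Nominal middle of the lock on the plate's underside, 6 mm below station. Ribs 2.5 mm high leave a seat for a T-bar lying along the shaker's x. The bar turns only while its top is below the ribs (holder origin less than 3 mm above the plate), only clockwise from above, from y to x; pins stop it a few degrees past 90. Let go there, the ring lifts it about 2.5 mm into the seat.
- vial_holder: Loose metal holder, 0.1 to 0.18 kg, hanging in the rack: block 44 (x) x 36 (y) mm from z = 4 to 40 mm on a round flange, radius 28, 4 mm thick. Origin: middle of the flange's underside, z up. Grasp along y (36 mm), fingertips above the flange. Origin over the platform: 7 mm when the flange meets the ring, 0 at the bottom of travel, about 5.5 mm locked (3 mm if still on the ribs).
- t_bar (a point): Middle of the T-bar's underside, 17.5 mm below the vial holder's origin, axes as the holder's. Bar 24 mm long along x (like the block's long side), 7 mm wide along y, 6 mm high, all edges rounded by 1.5 mm, on a round neck of 7 mm diameter. It enters the slot with its x along the shaker's y.
- bore_floor (a point): Centre of the bore's floor in the vial holder, 20 mm above its origin; z up. Round bore of 26.5 mm diameter, 20 mm deep, open to the top of the block.
- rack: Grey plastic rack block, 76 (x) x 170 (y) x 24 mm high, fixed, with two round holes of 30 mm at y = +42 and -42 mm, in which the two holders stand, flange on the rack's top. Origin: centre of its underside.
- tube_holder: The other holder, of the same outer shape and size but with a narrow bore of 16.5 mm; it stays in the rack. Origin: middle of its flange's underside.
- vial: Closed glass screw-cap vial, 23 mm diameter, 49 mm high with the white cap (radius 9.5 mm, from z = 40 to 49 mm), 14 g, standing on the bench. Origin: centre of its underside, z up.
- timer: White bench timer with three buttons, 66 x 66 x 20 mm. Origin: centre of its underside. To be left alone.
- dropper_bottle: Amber dropper bottle, 37 mm wide, 98 mm high. Origin: centre of its underside. To be left alone.
- cassette: Small two-part cuvette cassette, 47 x 53 x 35 mm. Origin: centre of its underside. To be left alone.

How it is judged:
On the way, in this order (a step that is already met when the one before it is completed fails the run):
1. the vial holder's T-foot is through the slot: bar along the slot, holder pressed on to the ring (z of vial_holder in the frame of station below 0.006 m and horizontal distance between vial_holder and station below 0.012 m and angle between the x axis of vial_holder and the y axis of shaker, either way round below 0.25 rad), for 0.1 s.
2. the holder is turned a quarter turn, let go and held locked by the sprung ring (z of vial_holder in the frame of station between 0.004 and 0.0064 m and horizontal distance between vial_holder and station below 0.012 m and angle between the x axis of vial_holder and the x axis of shaker, either way round below 0.17 rad and angle between vial_holder's own z axis and vertical below 0.08 rad and contact force between the fingers and vial_holder below 0.3 N), for 0.2 s.
At the end, for the whole second after the job is handed in: Holder locked: origin 4 to 6.4 mm above the platform, within 12 mm of the station, its x within 0.17 rad of the shaker's x, tilt below 0.08 rad. Vial in its bore: base 17 to 23.5 mm above the holder's origin, within 6 mm of its axis, tilt below 0.15 rad. Both at rest and let go (all of step 2 and z of vial in the frame of vial_holder between 0.017 and 0.0235 m and horizontal distance between vial and vial_holder below 0.006 m and angle between vial's own z axis and vertical below 0.15 rad and linear speed of each of vial, vial_holder below 0.02 m/s and contact force between the fingers and vial below 0.3 N); the robot touches nothing.
It fails at once if the holder is pressed or pushed against the shaker with more than 50 N (contact force between vial_holder and shaker above 50 N).
It fails at once if the vial is pressed against the holder with more than 20 N (contact force between vial and vial_holder above 20 N).
It fails at once if the vial is tipped over (angle between vial's own z axis and vertical above 0.7 rad).
It fails at once if the other holder, the timer, the bottle or the cassette is moved more than 2 cm (distance of any of tube_holder, timer, dropper_bottle, cassette from where it was at the start of the episode above 0.02 m).
It also fails if it takes over 72 s, if anything falls off the work surface, if the arm or the gripper's body presses on something with over 40 N, if the wrist force passes 120 N, or if a joint passes its speed limit or range.

## Working session

There is one attempt and no reset: what is moved stays moved. The work goes in short steps, Python scripts to look and compute and a tool call to move; the robot and the scene stay as the last step left them, time stands still between calls to the robot, and variables do not carry over. Pictures are saved under pics/ and viewed, at most 10 in all, crops included, and the job is handed in when it is done.

Besides the shell and the picture viewer there is one more tool, called after "Emit:" in YAML: its name, and indented under it one key for each argument. move_arm: Moves the arm, as the interface text tells. Its arguments: {"type":"object","properties":{"rows":{"type":"array","items":{"type":"array","items":{"type":"number"}}}},"required":["rows"]}

```bash
mkdir -p pics; python3 - <<'E'
from plant import manip
import cv2
s=manip.state();print(s, manip.tip_reach)
for n in("scene","top"):
    f=manip.grab_frame(n);cv2.imwrite(f"pics/{n}0.png",f["img"]);print(n,f["mtx"],f["R"],f["t"],-f["R"].T@f["t"])
E
```

```text
{'time': 0.0, 'joint_pos': array([ 9.99972214e-01,  5.33717740e-02,  1.61427233e+00, -3.99588467e-05,
        1.47595275e+00, -1.18996797e-01]), 'joint_vel': array([-5.43946228e-05, -1.07968997e-03,  1.49460723e-04, -1.56237069e-04,
        1.63702976e-03, -7.66526906e-04]), 'joint_efforts': array([ 1.99231792e-03, -3.93678331e+01, -3.70180535e+01,  1.12095561e-04,
        6.80013283e-03,  9.23419975e-06]), 'tool_pos': array([0.2725816 , 0.56180015, 0.24906665]), 'tool_rot': array([-3.20106031e-04,  2.23994921e-01,  9.74589796e-01, -9.49806451e-04]), 'contact_force': array([-0.69866866,  0.4362843 ,  0.7093166 ]), 'ft_torque': array([-0.01038006, -0.00029534,  0.01740196]), 'grasp_force': 0.0, 'gripper_width': 1.0014889953876092} 0.019
scene [[490.81391018   0.         257.11036046]
 [  0.         490.81391018 184.80724755]
 [  0.           0.           1.        ]] [[ 0.48754929 -0.87275618  0.02433805]
 [-0.31377186 -0.20115999 -0.92794498]
 [ 0.81476555  0.44478232 -0.37192174]] [-0.26529073  0.25438671  0.77045894] [-0.4185817  -0.52304821  0.52906396]
top [[362.16304677   0.         257.03776814]
 [  0.         362.16304677 190.51667954]
 [  0.           0.           1.        ]] [[ 0.00845616 -0.99954514  0.02894836]
 [-0.99686162 -0.0107051  -0.07843669]
 [ 0.07871091 -0.02819424 -0.99649871]] [-0.02068187  0.55602206  0.93196965] [0.48109576 0.01155599 0.97291779]
```

View pics/scene0.png

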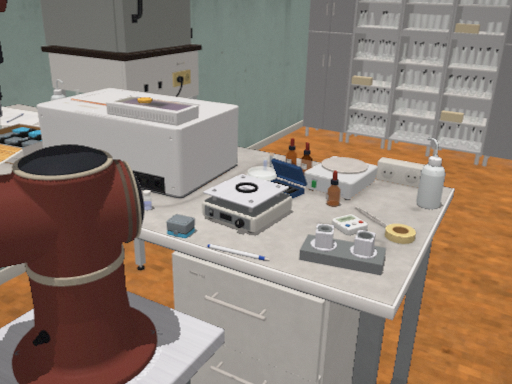

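View pics/top0.png

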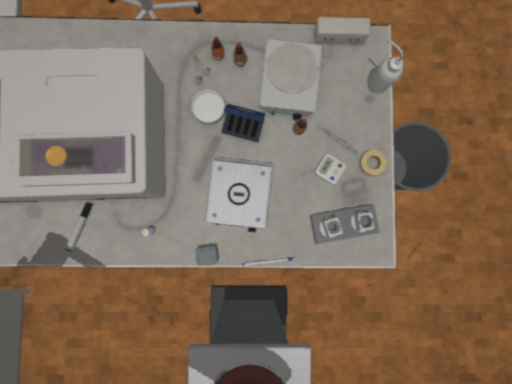

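The scene view shows the shaker at about (247,200) and the rack with both holders at about (343,250). In the top view the shaker slot is near (239,194), the holders near (333,227) and (364,221), and the vial near (148,231). I'll zoom in with a mosaic.

```bash
python3 - <<'E'
import cv2,numpy as np
t=cv2.imread("pics/top0.png");s=cv2.imread("pics/scene0.png")
def c(im,x,y,w,h,k):return cv2.resize(im[y:y+h,x:x+w],None,fx=k,fy=k,interpolation=cv2.INTER_CUBIC)
a=np.hstack([c(t,200,150,80,60+25,4)[:300],c(t,305,195,80,75,4)])
a=a[:, :640]
b=np.hstack([c(s,200,165,100,75,3.2),c(s,295,215,100,75,3.2)])
cv2.imwrite("pics/m0.png",np.vstack([a,b]))
a=np.hstack([c(t,130,210,60,60,6),c(s,130,180,60,60,6)]);cv2.imwrite("pics/m1.png",a)
E
```

```text
(no output)
```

View pics/m0.png

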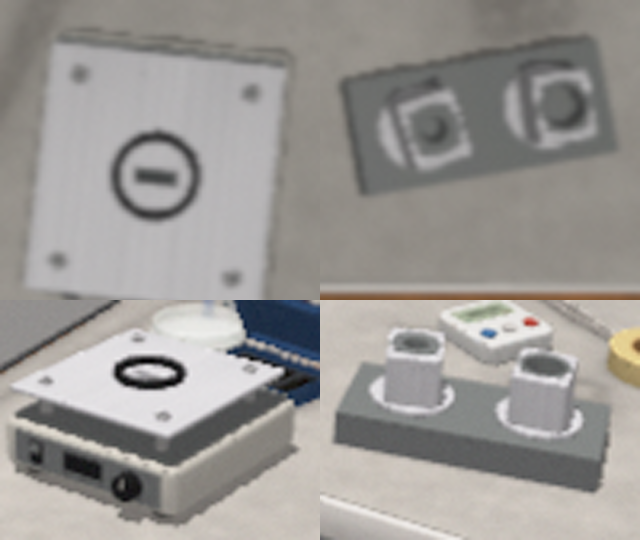

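View pics/m1.png

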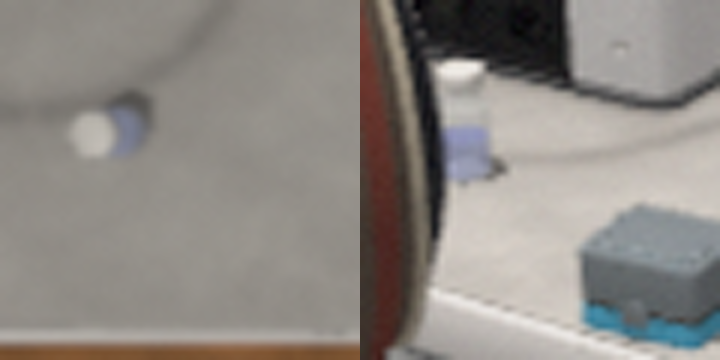

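The mosaics show the wide bore in the holder at top-view (366,221), with the narrow one at (333,227). The ring and slot are centred near top (238.6,194) and scene (246,187). The vial cap is at top (145,232) and scene (146,191.5). Next I'll refine these and triangulate.

```bash
cat > h.py <<'E'
import cv2,numpy as np
from plant import manip
from scipy.optimize import least_squares
def cams():
    return {n:manip.grab_frame(n) for n in("scene","top")}
def proj(f,X): 
    p=(f["R"]@np.atleast_2d(X).T).T+f["t"];q=p@f["mtx"].T;return q[:,:2]/q[:,2:]
def tri(F,ps,pt):
    r=least_squares(lambda X:np.r_[proj(F["scene"],X)[0]-ps,proj(F["top"],X)[0]-pt],[.5,0,.05]);return r.x,np.abs(r.fun).max()
def onz(f,p,z):
    d=f["R"].T@np.linalg.inv(f["mtx"])@np.r_[p,1];c=-f["R"].T@f["t"];return c+d*(z-c[2])/d[2]
def dark(im,x,y,w,h,th):
    g=cv2.cvtColor(im,cv2.COLOR_BGR2GRAY)[y:y+h,x:x+w].astype(float)
    m=np.clip(th-g,0,None);yy,xx=np.mgrid[y:y+h,x:x+w];return np.array([(m*xx).sum(),(m*yy).sum()])/m.sum()
E
python3 - <<'E'
from h import *
F=cams();S=F["scene"]["img"];T=F["top"]["img"]
g=lambda im:cv2.cvtColor(im,cv2.COLOR_BGR2GRAY)
rt=dark(T,225,180,28,28,110);st=dark(T,231,189,16,10,130);rs=dark(S,231,177,32,20,110)
print("ring top,scene,slot",rt,rs,st)
print("tri",tri(F,rs,rt),"onz",onz(F["top"],rt,.08),onz(F["scene"],rs,.08),"slot",onz(F["top"],st,.071))
# plate corners in top by bright threshold
for n,im,(x,y,w,h) in(("top",T,(200,150,80,85)),("scene",S,(195,165,105,55))):
    m=(g(im)[y:y+h,x:x+w]>175).astype(np.uint8)
    cs,_=cv2.findContours(m,0,1);c=max(cs,key=cv2.contourArea);hl=cv2.convexHull(c)
    e=cv2.approxPolyDP(hl,4,True)[:,0]+[x,y];print(n,cv2.contourArea(c),e.tolist(),[onz(F[n],p,.074).round(4).tolist()for p in e])
# bore & vial
def cr(x,k,o):return (x+.5)/k-.5+o
bt=np.array([cr(245,4,305),cr(105,4,195)]);bs=np.array([cr(545-320,3.2,295),cr(363-300,3.2,215)])
print("bore",bt,bs,tri(F,bs,bt),onz(F["top"],bt,.064),onz(F["scene"],bs,.064))
vt=np.array([cr(92,6,130),cr(134,6,210)]);vs=np.array([cr(100,6,130),cr(71,6,180)])
print("vial",tri(F,vs,vt),onz(F["top"],vt,.049),onz(F["scene"],vs,.049))
q=[(530,75),(588,68),(598,135),(545,147)]
print("block",[onz(F["top"],np.array([cr(a-320,4,305),cr(b,4,195)]),.064).round(4).tolist() for a,b in q])
q=[(342,80),(592,38),(617,150),(365,193)]
print("rack",[onz(F["top"],np.array([cr(a-320,4,305),cr(b,4,195)]),.024).round(4).tolist() for a,b in q])
E
```

```text
ring top,scene,slot [238.36897125 193.53551913] [246.13812298 187.49229773] [238.40447008 193.74693583]
tri (array([0.54385638, 0.03254591, 0.07611389]), np.float64(0.05495697189954285)) onz [0.54365406 0.03233656 0.08      ] [0.53552756 0.02789159 0.08      ] slot [0.5437571  0.03245099 0.071     ]
top 2857.5 [[267, 174], [263, 226], [207, 220], [215, 167], [245, 165]] [[0.5938, -0.0385, 0.074], [0.4642, -0.0294, 0.074], [0.4779, 0.1089, 0.074], [0.6098, 0.0915, 0.074], [0.6158, 0.0168, 0.074]]
scene 2270.0 [[287, 186], [290, 197], [254, 219], [195, 219], [195, 193], [239, 165], [271, 167]] [[0.6116, -0.0455, 0.074], [0.5528, -0.0819, 0.074], [0.4044, -0.0684, 0.074], [0.3383, 0.0371, 0.074], [0.4529, 0.1201, 0.074], [0.6797, 0.1352, 0.074], [0.7137, 0.0531, 0.074]]
bore [365.875 220.875] [364.96875 234.34375] (array([ 0.47880837, -0.28877026,  0.06528657]), np.float64(0.15910494413168408)) [ 0.47898448 -0.28960389  0.064     ] [ 0.48101052 -0.28791533  0.064     ]
vial (array([0.44667884, 0.26687752, 0.04736672]), np.float64(0.08733104766358224)) [0.44661246 0.26659982 0.049     ] [0.44377329 0.26394004 0.049     ]
block [[0.4977, -0.2676, 0.064], [0.5024, -0.3046, 0.064], [0.4603, -0.3103, 0.064], [0.4525, -0.2765, 0.064]]
rack [[0.494, -0.1553, 0.024], [0.5232, -0.3216, 0.024], [0.4497, -0.3369, 0.024], [0.4205, -0.1702, 0.024]]
```

```bash
cat >> h.py <<'E'
from scipy.spatial.transform import Rotation as Ro
def delta(p=None,yyaw=None):
    s=manip.state();R=Ro.from_quat(np.roll(s["tool_rot"],-1)).as_matrix();y=np.degrees(np.arctan2(R[1,1],R[0,1]))
    print("t",round(s["time"],2),"pos",s["tool_pos"].round(4),"yaw",y.round(2),"tilt",np.degrees(np.arccos(-R[2,2])).round(2),"F",s["contact_force"].round(1),"w",round(s["gripper_width"]*85,1),"gf",round(s["grasp_force"],1))
    if p is not None: print("shift cm",(100*R.T@(np.array(p)-s["tool_pos"])).round(2))
    if yyaw is not None: print("turn about tool z",-((yyaw-y+180)%360-180))
    if p is not None and yyaw is not None:
        a=np.radians(yyaw);R2=np.c_[[-np.sin(a)*-1,-np.cos(a),0],[np.cos(a),np.sin(a),0],[0,0,-1]];d=R2.T@R
        print("rotvec to level tool",np.degrees(Ro.from_matrix(R.T@R2).as_rotvec()).round(2))
E
python3 - <<'E'
from h import *
F=cams();f=F["top"];G=cv2.GaussianBlur(cv2.cvtColor(f["img"],cv2.COLOR_BGR2GRAY),(0,0),.7).astype(np.float32)
def edges(p,o):
    x,y,a=p;c,s=np.cos(a),np.sin(a);o_=[]
    t=np.linspace(-.9,.9,80)
    hx,hy=.075+o,.071+o
    L=np.vstack([np.c_[hx+0*t,t*.071],np.c_[-hx+0*t,t*.071],np.c_[t*.075,hy+0*t],np.c_[t*.075,-hy+0*t]])
    W=np.c_[x+c*L[:,0]-s*L[:,1],y+s*L[:,0]+c*L[:,1],np.full(len(L),.074)]
    q=proj(f,W).astype(np.float32);return cv2.remap(G,q[:,0],q[:,1],1).ravel()
from scipy.optimize import differential_evolution as DE
r=DE(lambda p:-np.mean(edges(p,-.003)-edges(p,.003)),[(.52,.57),(.01,.055),(-.25,.05)],seed=1)
print(r.x,np.degrees(r.x[2]),r.fun)
delta([.479,-.289,.249],-80)
E
```

```text
[ 0.54325381  0.03222523 -0.10244471] -5.869649533857116 -33.30693435668945
t 0.3 pos [0.2728 0.5621 0.2499] yaw 64.11 tilt 0.04 F [-0.6  0.1  0.1] w 85.1 gf 0.0
shift cm [-55.71 -67.57   0.13]
turn about tool z 144.11455536897293Traceback (most recent call last):
  File "<stdin>", line 13, in <module>
  File "h.py", line 23, in delta
    print("rotvec to level tool",np.degrees(Ro.from_matrix(R.T@R2).as_rotvec()).round(2))
                                            ~~~~~~~~~~~~~~^^^^^^^^
  File "scipy/spatial/transform/_rotation.pyx", line 1143, in scipy.spatial.transform._rotation.Rotation.from_matrix
ValueError: Non-positive determinant (left-handed or null coordinate frame) in rotation matrix 0: [[ 8.10190529e-01 -5.86166611e-01 -1.06871232e-04]
 [-5.86166422e-01 -8.10190391e-01  6.75727939e-04]
 [ 4.82675201e-04  4.84824049e-04  9.99999766e-01]].
```

```bash
sed -i 's/\[-np.sin(a)\*-1,-np.cos(a),0\]/[-np.sin(a),np.cos(a),0]/; s/;d=R2.T@R$//' h.py
```

Emit:
move_arm:
  rows:
    - [-2.4,-2.9,0,0,0,0,0.3]
    - [-2.4,-2.9,0,0,0,0,0.3]
    - [-2.4,-2.9,0,0,0,0,0.3]
    - [-2.4,-2.9,0,0,0,0,0.3]
    - [-2.4,-2.9,0,0,0,0,0.3]
    - [-2.4,-2.9,0,0,0,0,0.3]
    - [-2.4,-2.9,0,0,0,0,0.3]
    - [-2.4,-2.9,0,0,0,0,0.3]
    - [-2.4,-2.9,0,0,0,0,0.3]
    - [-2.4,-2.9,0,0,0,0,0.3]
    - [-2.4,-2.9,0,0,0,0,0.3]
    - [-2.4,-2.9,0,0,0,0,0.3]
    - [-2.4,-2.9,0,0,0,0,0.3]
    - [-2.4,-2.9,0,0,0,0,0.3]
    - [-2.4,-2.9,0,0,0,0,0.3]
    - [-2.4,-2.9,0,0,0,0,0.3]
    - [-2.4,-2.9,0,0,0,0,0.3]
    - [-2.4,-2.9,0,0,0,0,0.3]
    - [-2.4,-2.9,0,0,0,0,0.3]
    - [-2.4,-2.9,0,0,0,0,0.3]

```text
time: 1.97
tool_pos: [0.4515, -0.1711, 0.2505]
tool_rot: [0.0, 0.224, 0.975, -0.0]
contact_force: [0.8, 0.2, 0.1]
gripper_width: 0.651
grasp_force: 0.0
```

Emit:
move_arm:
  rows:
    - [-1.9,-2.4,0,0,0,0,0.3]
    - [-1.9,-2.4,0,0,0,0,0.3]
    - [-1.9,-2.4,0,0,0,0,0.3]
    - [-1.9,-2.4,0,0,0,0,0.3]
    - [0,0,0,0,0,7.1,0.3]
    - [0,0,0,0,0,7.1,0.3]
    - [0,0,0,0,0,7.1,0.3]
    - [0,0,0,0,0,7.1,0.3]
    - [0,0,0,0,0,7.1,0.3]
    - [0,0,0,0,0,7.1,0.3]
    - [0,0,0,0,0,7.1,0.3]
    - [0,0,0,0,0,7.1,0.3]
    - [0,0,0,0,0,7.1,0.3]
    - [0,0,0,0,0,7.1,0.3]
    - [0,0,0,0,0,7.1,0.3]
    - [0,0,0,0,0,7.1,0.3]
    - [0,0,0,0,0,7.1,0.3]
    - [0,0,0,0,0,7.1,0.3]
    - [0,0,0,0,0,7.1,0.3]
    - [0,0,0,0,0,7.1,0.3]

```text
time: 3.63
tool_pos: [0.4779, -0.2886, 0.2503]
tool_rot: [-0.0, 0.939, 0.343, -0.0]
contact_force: [-0.3, 0.0, -0.6]
gripper_width: 0.649
grasp_force: 0.0
```

```bash
python3 -c "
from h import *
delta([.479,-.289,.11],-80)"
```

```text
t 3.63 pos [ 0.4779 -0.2886  0.2503] yaw -49.84 tilt 0.0 F [-0.3  0.  -0.6] w 55.2 gf 0.0
shift cm [ 0.06  0.1  14.03]
turn about tool z 30.16361132515968
rotvec to level tool [-0.    0.   30.16]
```

Emit:
move_arm:
  rows:
    - [0,0,3,0,0,6,0.3]
    - [0,0,3,0,0,6,0.3]
    - [0,0,3,0,0,6,0.3]
    - [0,0,3,0,0,6,0.3]
    - [0.1,0.06,2,0,0,6.2,0.3]
    - [0,0,1,0,0,0,0.3]
    - [0,0,1,0,0,0,0.3]
    - [0,0,1,0,0,0,0.3]
    - [0,0,1,0,0,0,0.3]
    - [0,0,1,0,0,0,0.3]
    - [0,0,0,0,0,0,0.3]

```text
time: 4.55
tool_pos: [0.4783, -0.2883, 0.0585]
tool_rot: [-0.001, 0.996, 0.09, -0.001]
contact_force: [0.1, 0.1, 0.2]
gripper_width: 0.649
grasp_force: 0.0
```

```bash
python3 -c "
from h import *
delta([.479,-.289,.05],-80)
F=cams()
def c(im,x,y,w,h,k):return cv2.resize(im[y:y+h,x:x+w],None,fx=k,fy=k,interpolation=cv2.INTER_CUBIC)
cv2.imwrite('pics/m2.png',np.hstack([c(F['top']['img'],310,175,80,90,5),c(F['scene']['img'],300,190,80,90,5)]))"
```

```text
t 4.55 pos [ 0.4783 -0.2883  0.0585] yaw -79.65 tilt 0.15 F [0.1 0.1 0.2] w 55.1 gf 0.0
shift cm [0.06 0.08 0.85]
turn about tool z 0.35024151159609573
rotvec to level tool [-0.11  0.1   0.35]
```

View pics/m2.png

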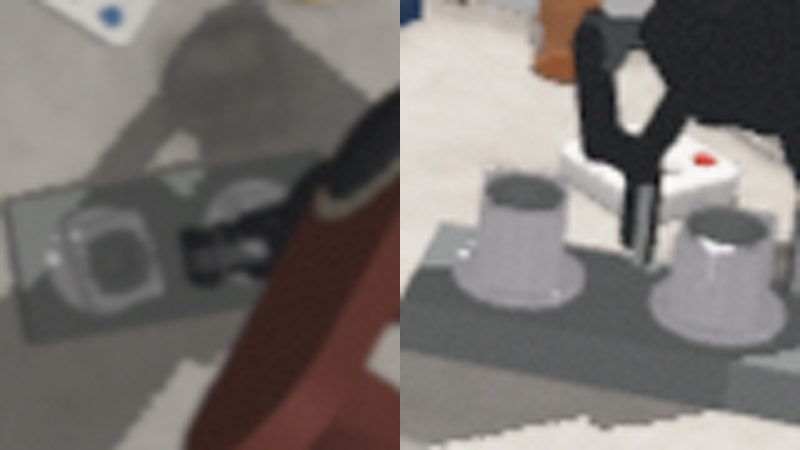

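The top half shows the gripper over the right holder. The left finger sits between the two holders, at about (640,240) in the crop, and nothing is touching. The bore sizes are hard to tell apart in shadow, so I'll check which holder is wide in the first images before I close.

```bash
python3 - <<'E'
from h import *
t=cv2.imread("pics/top0.png");s=cv2.imread("pics/scene0.png")
def c(im,x,y,k,w=33,h=25):return cv2.convertScaleAbs(cv2.resize(im[y:y+h,x:x+w],None,fx=k,fy=k,interpolation=cv2.INTER_LANCZOS4),alpha=1.2)
cv2.imwrite("pics/m3.png",np.vstack([np.hstack([c(t,317,213,12),c(t,349,207,12)]),np.hstack([c(s,310,222,12),c(s,350,229,12)])]))
E
```

```text
(no output)
```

View pics/m3.png

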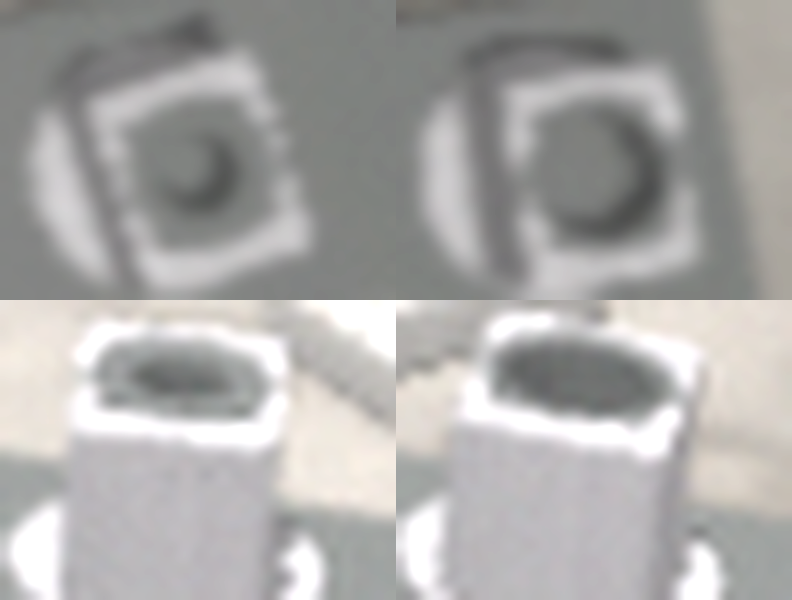

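The zoom settles it: the left holder has a narrow hole inside a grey insert and the right one is fully wide-bored, at top (366,221). I'll go down and grasp the right one.

Emit:
move_arm:
  rows:
    - [0.06,0.08,0.4,0,0,0.3,0.3]
    - [0,0,0.4,0,0,0,0.3]
    - [0,0,0,0,0,0,0.3]
    - [0,0,0,0,0,0,-1]
    - [0,0,0,0,0,0,-1]
    - [0,0,0,0,0,0,-1]
    - [0,0,0,0,0,0,-1]
    - [0,0,0,0,0,0,-1]
    - [0,0,0,0,0,0,-1]

```text
time: 5.4
tool_pos: [0.48, -0.2898, 0.0527]
tool_rot: [0.0, 0.996, 0.087, 0.0]
contact_force: [1.5, -0.9, 1.9]
gripper_width: 0.413
grasp_force: 60.0
```

```bash
python3 -c "
from h import *
delta([.5436,.0324,.16],-6)"
```

```text
t 5.4 pos [ 0.48   -0.2898  0.0527] yaw -79.98 tilt 0.04 F [ 1.5 -0.9  1.9] w 35.1 gf 60.0
shift cm [ 11.87 -30.62 -10.74]
turn about tool z -73.98414455668535
rotvec to level tool [ 5.000e-02 -0.000e+00 -7.398e+01]
```

Emit:
move_arm:
  rows:
    - [0,0,-1,0,0,0,-1]
    - [0,0,-2.7,0,0,0,-1]
    - [0,0,-3.5,0,0,0,-1]
    - [0,0,-3.5,0,0,0,-1]
    - [1.32,-3.4,0,0,0,0,-1]
    - [1.32,-3.4,0,0,0,0,-1]
    - [1.32,-3.4,0,0,0,0,-1]
    - [1.32,-3.4,0,0,0,0,-1]
    - [1.32,-3.4,0,0,0,0,-1]
    - [1.32,-3.4,0,0,0,0,-1]
    - [1.32,-3.4,0,0,0,0,-1]
    - [1.32,-3.4,0,0,0,0,-1]
    - [1.3,-3.4,0,0,0,0,-1]

```text
time: 6.48
tool_pos: [0.543, 0.0342, 0.1595]
tool_rot: [0.0, 0.996, 0.087, -0.0]
contact_force: [-0.3, -0.5, -1.2]
gripper_width: 0.415
grasp_force: 60.0
```

Emit:
move_arm:
  rows:
    - [0,0,0,0,0,-6.7,-1]
    - [0,0,0,0,0,-6.7,-1]
    - [0,0,0,0,0,-6.7,-1]
    - [0,0,0,0,0,-6.7,-1]
    - [0,0,0,0,0,-6.7,-1]
    - [0,0,0,0,0,-6.7,-1]
    - [0,0,0,0,0,-6.7,-1]
    - [0,0,0,0,0,-6.7,-1]
    - [0,0,0,0,0,-6.7,-1]
    - [0,0,0,0,0,-6.7,-1]
    - [0,0,0,0,0,-6.9,-1]
    - [0,0,1,0,0,0,-1]
    - [0,0,1,0,0,0,-1]
    - [0,0,0,0,0,0,-1]

```text
time: 7.65
tool_pos: [0.5413, 0.0325, 0.136]
tool_rot: [-0.002, 0.744, 0.668, -0.002]
contact_force: [-1.1, -0.6, -2.1]
gripper_width: 0.413
grasp_force: 60.2
```

```bash
python3 -c "
from h import *
delta([.5436,.0324,.12],-5.9)
F=cams()
def c(im,x,y,w,h,k):return cv2.resize(im[y:y+h,x:x+w],None,fx=k,fy=k,interpolation=cv2.INTER_CUBIC)
cv2.imwrite('pics/m4.png',np.hstack([c(F['top']['img'],200,145,80,100,5),c(F['scene']['img'],200,125,80,100,5)]))"
```

```text
t 7.65 pos [0.5413 0.0325 0.136 ] yaw -6.23 tilt 0.32 F [-1.1 -0.6 -2.1] w 35.1 gf 60.2
shift cm [0.02 0.24 1.59]
turn about tool z -0.3315343298039295
rotvec to level tool [-0.32  0.01 -0.33]
```

View pics/m4.png

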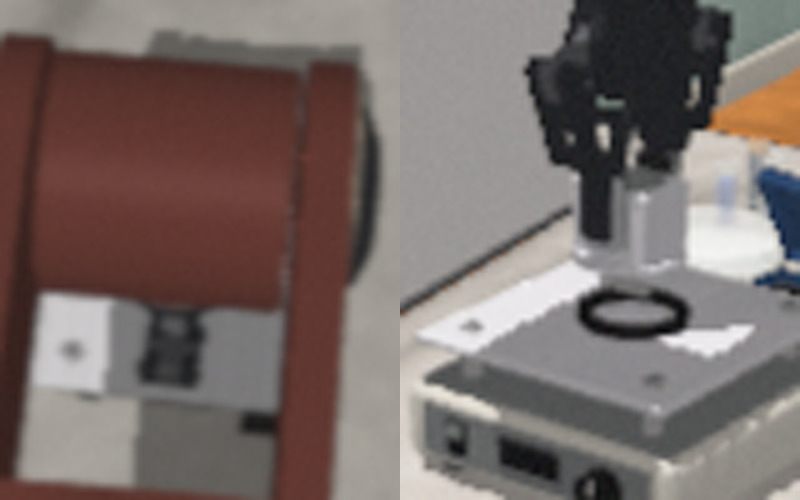

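The left half shows the arm covering the shaker in the top view. In the scene view the holder hangs above the ring, which is at about (632,312) in the crop, and the flange looks centred. I'll align it and start feeling down.

Emit:
move_arm:
  rows:
    - [0.02,0.24,0.4,-0.3,0,-0.3,-1]
    - [0,0,0.6,0,0,0,-1]
    - [0,0,0,0,0,0,-1]
    - [0,0,0,0,0,0,-1]
    - [0,0,0,0,0,0,-1]
    - [0,0,0,0,0,0,-1]

```text
time: 8.25
tool_pos: [0.546, 0.0323, 0.1296]
tool_rot: [0.002, 0.742, 0.67, 0.002]
contact_force: [0.3, -0.0, -1.4]
gripper_width: 0.412
grasp_force: 60.2
```

```bash
python3 -c "
from h import *
delta([.5436,.0324,.12],-5.9)"
```

```text
t 8.25 pos [0.546  0.0323 0.1296] yaw -5.79 tilt 0.33 F [ 0.3 -0.  -1.4] w 35.0 gf 60.2
shift cm [-0.01 -0.25  0.96]
turn about tool z 0.1077825401455641
rotvec to level tool [ 0.33 -0.    0.11]
```

Emit:
move_arm:
  rows:
    - [0,-0.24,0,0.3,0,0.1,-1]
    - [0,0,0.2,0,0,0,-1]
    - [0,0,0.2,0,0,0,-1]
    - [0,0,0,0,0,0,-1]
    - [0,0,0,0,0,0,-1]
    - [0,0,0,0,0,0,-1]

```text
time: 8.75
tool_pos: [0.5434, 0.0325, 0.1252]
tool_rot: [-0.0, 0.742, 0.67, -0.0]
contact_force: [-0.0, -0.3, -0.9]
gripper_width: 0.413
grasp_force: 60.2
```

```bash
python3 -c "
from h import *
delta([.5436,.0324,.12],-5.9)"
```

```text
t 8.75 pos [0.5434 0.0325 0.1252] yaw -5.88 tilt 0.01 F [-0.  -0.3 -0.9] w 35.1 gf 60.2
shift cm [-0.01  0.02  0.52]
turn about tool z 0.015395069489841262
rotvec to level tool [-0.01  0.    0.02]
```

Aligned. Free-air Fz is about -1. I'll descend slowly to 0.115, through the level where the bar would meet the plate (0.120).

Emit:
move_arm:
  rows:
    - [0,0,0.15,0,0,0,-1]
    - [0,0,0.15,0,0,0,-1]
    - [0,0,0.1,0,0,0,-1]
    - [0,0,0.1,0,0,0,-1]
    - [0,0,0.1,0,0,0,-1]
    - [0,0,0.1,0,0,0,-1]
    - [0,0,0,0,0,0,-1]
    - [0,0,0,0,0,0,-1]

```text
time: 9.42
tool_pos: [0.5436, 0.0325, 0.1183]
tool_rot: [0.0, 0.742, 0.67, 0.0]
contact_force: [1.4, 1.1, -1.2]
gripper_width: 0.416
grasp_force: 60.1
```

```bash
python3 -c "
from h import *
delta([.5436,.0324,.11],-5.9)"
```

```text
t 9.42 pos [0.5436 0.0325 0.1183] yaw -5.89 tilt 0.03 F [ 1.4  1.1 -1.2] w 35.3 gf 60.1
shift cm [-0.01 -0.    0.83]
turn about tool z 0.014136803413691723
rotvec to level tool [ 0.03 -0.    0.01]
```

The bar is in the slot with no vertical load. Next I'll go down on to the ring, which it should meet near 0.110.

Emit:
move_arm:
  rows:
    - [0,0,0.1,0,0,0,-1]
    - [0,0,0.1,0,0,0,-1]
    - [0,0,0.1,0,0,0,-1]
    - [0,0,0.1,0,0,0,-1]
    - [0,0,0.1,0,0,0,-1]
    - [0,0,0.1,0,0,0,-1]
    - [0,0,0.1,0,0,0,-1]
    - [0,0,0.1,0,0,0,-1]
    - [0,0,0,0,0,0,-1]
    - [0,0,0,0,0,0,-1]

```text
time: 10.25
tool_pos: [0.5435, 0.0325, 0.1102]
tool_rot: [0.0, 0.742, 0.67, 0.0]
contact_force: [3.0, -0.7, -1.1]
gripper_width: 0.415
grasp_force: 60.1
```

```bash
python3 -c "
from h import *
delta([.5436,.0324,.104],-5.9)"
```

```text
t 10.25 pos [0.5435 0.0325 0.1102] yaw -5.89 tilt 0.02 F [ 3.  -0.7 -1.1] w 35.3 gf 60.1
shift cm [-0.01  0.01  0.62]
turn about tool z 0.013502713762051144
rotvec to level tool [0.02 0.   0.01]
```

Emit:
move_arm:
  rows:
    - [0,0.05,0,0,0,0,-1]
    - [0,0,0.1,0,0,0,-1]
    - [0,0,0.1,0,0,0,-1]
    - [0,0,0.1,0,0,0,-1]
    - [0,0,0,0,0,0,-1]
    - [0,0,0,0,0,0,-1]

```text
time: 10.75
tool_pos: [0.5438, 0.0325, 0.1076]
tool_rot: [-0.0, 0.742, 0.67, -0.0]
contact_force: [-2.4, 0.1, 5.1]
gripper_width: 0.413
grasp_force: 60.9
```

```bash
python3 -c "
from h import *
delta([.5436,.0324,.104],-5.9)"
```

```text
t 10.75 pos [0.5438 0.0325 0.1076] yaw -5.88 tilt 0.04 F [-2.4  0.1  5.1] w 35.1 gf 60.9
shift cm [-0.01 -0.02  0.36]
turn about tool z 0.015368886049458297
rotvec to level tool [-0.04  0.    0.02]
```

Emit:
move_arm:
  rows:
    - [0,0,0.1,0,0,0,-1]
    - [0,0,0.1,0,0,0,-1]
    - [0,0,0.1,0,0,0,-1]
    - [0,0,0.05,0,0,0,-1]
    - [0,0,0,0,0,0,-1]
    - [0,0,0,0,0,0,-1]

```text
time: 11.25
tool_pos: [0.5438, 0.0325, 0.1045]
tool_rot: [-0.0, 0.742, 0.67, -0.0]
contact_force: [-4.9, 0.5, 8.1]
gripper_width: 0.413
grasp_force: 61.2
```

```bash
python3 -c "
from h import *
delta([.5436,.0324,.1035],-95.9)"
```

```text
t 11.25 pos [0.5438 0.0325 0.1045] yaw -5.88 tilt 0.05 F [-4.9  0.5  8.1] w 35.1 gf 61.2
shift cm [-0.01 -0.02  0.1 ]
turn about tool z 90.01935687706977
rotvec to level tool [-3.000e-02  4.000e-02  9.002e+01]
```

Emit:
move_arm:
  rows:
    - [0,-0.03,0.07,0,0,0,-1]
    - [0,0,0,0,0,0,-1]
    - [0,0,0,0,0,3,-1]
    - [0,0,0,0,0,4,-1]
    - [0,0,0,0,0,4,-1]
    - [0,0,0,0,0,4,-1]
    - [0,0,0,0,0,0,-1]

```text
time: 11.83
tool_pos: [0.545, 0.0324, 0.1047]
tool_rot: [0.001, 0.824, 0.566, 0.001]
contact_force: [-0.7, -1.0, 7.5]
gripper_width: 0.409
grasp_force: 61.5
```

```bash
python3 -c "
from h import *
delta([.5436,.0324,.1035],-95.9);print(manip.state()['ft_torque'])"
```

```text
t 11.83 pos [0.545  0.0324 0.1047] yaw -21.02 tilt 0.19 F [-0.7 -1.   7.5] w 34.7 gf 61.5
shift cm [-0.05 -0.13  0.12]
turn about tool z 74.8814068934382
rotvec to level tool [ 0.12 -0.16 74.88]
[ 0.01168158  0.14476804 -0.02802264]
```

Emit:
move_arm:
  rows:
    - [0,0,0.05,0,0,2,-1]
    - [0,0,0,0,0,5,-1]
    - [0,0,0,0,0,5,-1]
    - [0,0,0,0,0,5,-1]
    - [0,0,0,0,0,5,-1]
    - [0,0,0,0,0,5,-1]
    - [0,0,0,0,0,5,-1]
    - [0,0,0,0,0,0,-1]
    - [0,0,0,0,0,0,-1]

```text
time: 12.58
tool_pos: [0.5452, 0.0324, 0.1044]
tool_rot: [0.001, 0.948, 0.318, 0.002]
contact_force: [-0.5, -0.3, 7.9]
gripper_width: 0.411
grasp_force: 61.6
```

```bash
python3 -c "
from h import *
delta([.5436,.0324,.1035],-95.9);print(manip.state()['ft_torque'])"
```

```text
t 12.58 pos [0.5452 0.0324 0.1044] yaw -52.92 tilt 0.22 F [-0.5 -0.3  7.9] w 35.0 gf 61.6
shift cm [-0.13 -0.1   0.09]
turn about tool z 42.98008370915937
rotvec to level tool [ 0.07 -0.22 42.98]
[ 0.02335008  0.17518227 -0.11491809]
```

Emit:
move_arm:
  rows:
    - [0,0,0,0,0,3,-1]
    - [0,0,0,0,0,5,-1]
    - [0,0,0,0,0,5,-1]
    - [0,0,0,0,0,5,-1]
    - [0,0,0,0,0,5,-1]
    - [0,0,0,0,0,5,-1]
    - [0,0,0,0,0,5,-1]
    - [0,0,0,0,0,4,-1]
    - [0,0,0,0,0,2,-1]
    - [0,0,0,0,0,0,-1]
    - [0,0,0,0,0,0,-1]

```text
time: 13.5
tool_pos: [0.5453, 0.0324, 0.1045]
tool_rot: [0.0, 1.0, -0.017, 0.002]
contact_force: [-1.1, -0.6, 7.5]
gripper_width: 0.413
grasp_force: 61.4
```

```bash
python3 -c "
from h import *
delta([.5436,.0324,.1035],-95.9);print(manip.state()['ft_torque'])"
```

```text
t 13.5 pos [0.5453 0.0324 0.1045] yaw -91.9 tilt 0.24 F [-1.1 -0.6  7.5] w 35.1 gf 61.4
shift cm [-0.17  0.01  0.1 ]
turn about tool z 4.000837856398903
rotvec to level tool [-0.01 -0.24  4.  ]
[ 0.03957596  0.0437766  -0.01029106]
```

Emit:
move_arm:
  rows:
    - [0,0,0,0,0,2,-1]
    - [0,0,0,0,0,2,-1]
    - [0,0,0,0,0,1,-1]
    - [0,0,0,0,0,1,-1]
    - [0,0,0,0,0,0,-1]

```text
time: 13.92
tool_pos: [0.5453, 0.0324, 0.1045]
tool_rot: [0.0, 0.998, -0.069, 0.002]
contact_force: [-1.3, 0.7, 7.8]
gripper_width: 0.412
grasp_force: 61.1
```

```bash
python3 -c "
from h import *
delta([.5436,.0324,.1035],-95.9);print(manip.state()['ft_torque'])"
```

```text
t 13.92 pos [0.5453 0.0324 0.1045] yaw -97.9 tilt 0.24 F [-1.3  0.7  7.8] w 35.0 gf 61.1
shift cm [-0.17  0.03  0.1 ]
turn about tool z -2.001791110165584
rotvec to level tool [-0.01 -0.24 -2.  ]
[0.02443451 0.10404651 0.06298377]
```

Emit:
move_arm:
  rows:
    - [0,0,0,0,0,1,-1]
    - [0,0,0,0,0,1,-1]
    - [0,0,0,0,0,0,-1]

```text
time: 14.17
tool_pos: [0.5453, 0.0324, 0.1045]
tool_rot: [0.0, 0.996, -0.086, 0.002]
contact_force: [-0.8, -0.1, 7.7]
gripper_width: 0.41
grasp_force: 61.1
```

```bash
python3 -c "
from h import *
delta([.5436,.0324,.1035],-95.9);print(manip.state()['ft_torque'])"
```

```text
t 14.17 pos [0.5453 0.0324 0.1045] yaw -99.9 tilt 0.24 F [-0.8 -0.1  7.7] w 34.8 gf 61.1
shift cm [-0.17  0.03  0.1 ]
turn about tool z -4.001844698978061
rotvec to level tool [-0.01 -0.24 -4.  ]
[-0.00401369  0.06041966  0.06426953]
```

No hard stop felt yet at 4° past, so I'll go back to about 90.5° and let it rise.

Emit:
move_arm:
  rows:
    - [0,0,0,0,0,-1.5,-1]
    - [0,0,0,0,0,-1.5,-1]
    - [0,0,-0.1,0,0,0,-1]
    - [0,0,-0.1,0,0,0,-1]
    - [0,0,-0.1,0,0,0,-1]
    - [0,0,0,0,0,0,-1]
    - [0,0,0,0,0,0,-1]

```text
time: 14.75
tool_pos: [0.5453, 0.0324, 0.1071]
tool_rot: [-0.0, 0.998, -0.06, 0.002]
contact_force: [1.4, -0.7, 5.8]
gripper_width: 0.414
grasp_force: 61.1
```

```bash
python3 -c "
from h import *
delta([.5436,.0324,.1035],-95.9);print(manip.state()['ft_torque'])"
```

```text
t 14.75 pos [0.5453 0.0324 0.1071] yaw -96.89 tilt 0.25 F [ 1.4 -0.7  5.8] w 35.2 gf 61.1
shift cm [-0.17  0.02  0.36]
turn about tool z -0.9907162974478751
rotvec to level tool [-0.02 -0.25 -0.99]
[-0.00838909 -0.18234351 -0.00074921]
```

Emit:
move_arm:
  rows:
    - [0,0,-0.05,0,0,0,-1]
    - [0,0,-0.05,0,0,0,-1]
    - [0,0,0,0,0,0,-1]

```text
time: 15.0
tool_pos: [0.5452, 0.0324, 0.1079]
tool_rot: [-0.0, 0.998, -0.06, 0.002]
contact_force: [4.1, -0.3, 5.5]
gripper_width: 0.413
grasp_force: 60.9
```

```bash
python3 -c "
from h import *
delta([.5436,.0324,.1035],-95.9);print(manip.state()['ft_torque'])"
```

```text
t 15.0 pos [0.5452 0.0324 0.1079] yaw -96.89 tilt 0.25 F [ 4.1 -0.3  5.5] w 35.1 gf 60.9
shift cm [-0.16  0.02  0.44]
turn about tool z -0.9909083815161921
rotvec to level tool [-0.02 -0.25 -0.99]
[-0.05330374 -0.48039585 -0.01885921]
```

Emit:
move_arm:
  rows:
    - [0,0,0,0,0,0,0.2]
    - [0,0,0,0,0,0,0.2]
    - [0,0,0,0,0,0,0.2]
    - [0,0,0,0,0,0,0.2]
    - [0,0,0,0,0,0,0.2]
    - [0,0,0,0,0,0,0.2]

```text
time: 15.5
tool_pos: [0.5432, 0.0326, 0.1061]
tool_rot: [-0.0, 0.998, -0.06, -0.001]
contact_force: [-0.4, 0.3, -0.4]
gripper_width: 0.6
grasp_force: 0.0
```

```bash
python3 -c "
from h import *
delta([.4466,.2667,.25],-95.9)
F=cams()
def c(im,x,y,w,h,k):return cv2.resize(im[y:y+h,x:x+w],None,fx=k,fy=k,interpolation=cv2.INTER_CUBIC)
cv2.imwrite('pics/m5.png',np.hstack([c(F['top']['img'],200,150,80,90,5),c(F['scene']['img'],210,140,80,90,5)]))"
```

```text
t 15.5 pos [0.5432 0.0326 0.1061] yaw -96.89 tilt 0.06 F [-0.4  0.3 -0.4] w 51.0 gf 0.0
shift cm [-12.41 -22.09 -14.38]
turn about tool z -0.9862522430655076
rotvec to level tool [ 0.    0.06 -0.99]
```

View pics/m5.png

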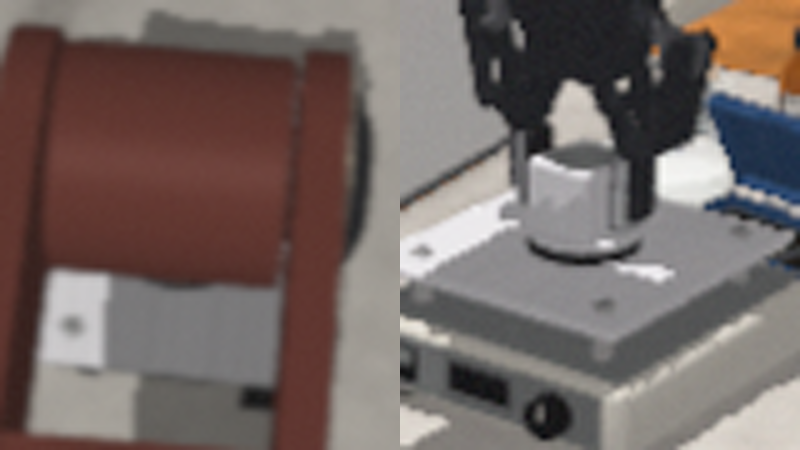

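The scene half shows the holder standing straight on the ring at about (583,200) in the crop, with the jaws clear of it and no force. I'll raise the arm, move over to the vial and check both.

Emit:
move_arm:
  rows:
    - [0,0,-1,0,0,0,0.2]
    - [0,0,-2.4,0,0,0,0.2]
    - [0,0,-3.7,0,0,0,0.2]
    - [0,0,-3.7,0,0,0,0.2]
    - [0,0,-3.6,0,0,0,0.2]
    - [-1.77,-3.16,0,0,0,0,0.2]
    - [-1.77,-3.16,0,0,0,0,0.2]
    - [-1.77,-3.16,0,0,0,0,0.2]
    - [-1.77,-3.16,0,0,0,0,0.2]
    - [-1.77,-3.16,0,0,0,0,0.2]
    - [-1.77,-3.16,0,0,0,0,0.2]
    - [-1.77,-3.16,0,0,0,0,0.2]
    - [0,0,0,0,0,0,0.2]
    - [0,0,0,0,0,0,0.2]

```text
time: 16.77
tool_pos: [0.4465, 0.2683, 0.2515]
tool_rot: [-0.0, 0.998, -0.058, 0.0]
contact_force: [0.5, -0.3, 0.5]
gripper_width: 0.6
grasp_force: 0.0
```

```bash
python3 -c "
from h import *
delta([.4466,.2667,.12],-96.89)
F=cams()
print(onz(F['top'],np.array([165,200]),0),onz(F['top'],np.array([165,195]),0))
def c(im,x,y,w,h,k):return cv2.resize(im[y:y+h,x:x+w],None,fx=k,fy=k,interpolation=cv2.INTER_CUBIC)
a=np.hstack([c(F['top']['img'],200,150,80,60,5),c(F['scene']['img'],210,150,80,60,5)])
b=np.hstack([c(F['top']['img'],100,185,80,60,5),c(F['scene']['img'],110,140,80,60,5)])
cv2.imwrite('pics/m6.png',np.vstack([a,b]))"
```

```text
t 16.77 pos [0.4465 0.2683 0.2515] yaw -96.68 tilt 0.06 F [ 0.5 -0.3  0.5] w 51.0 gf 0.0
shift cm [ 0.02  0.16 13.15]
turn about tool z 0.20989364263527932
rotvec to level tool [-0.01 -0.06  0.21]
[0.52989969 0.22970204 0.        ] [0.54327786 0.23008023 0.        ]
```

View pics/m6.png

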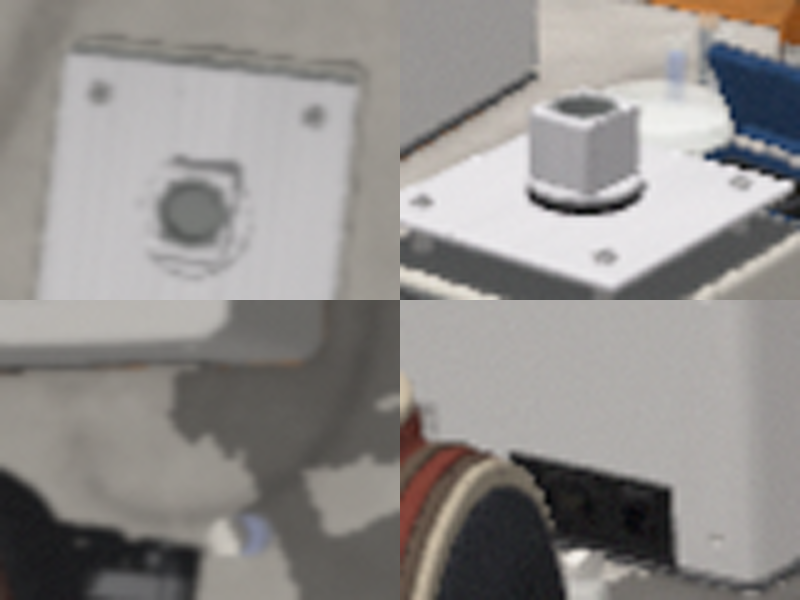

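The holder sits upright and centred on the ring, with its bore at top (237.8,191.8) and scene (247,170.2). The vial still stands with its cap at top (145,232).

Emit:
move_arm:
  rows:
    - [0.02,0.16,3,0,0,0,0.2]
    - [0,0,3,0,0,0,0.2]
    - [0,0,3,0,0,0,0.2]
    - [0,0,3,0,0,0,0.2]
    - [0,0,2,0,0,0,0.2]
    - [0,0,1.5,0,0,0,0.2]
    - [0,0,1.5,0,0,0,0.2]
    - [0,0,1.5,0,0,0,0.2]
    - [0,0,1.5,0,0,0,0.2]
    - [0,0,0.5,0,0,0,0.2]
    - [0,0,0,0,0,0,0.2]
    - [0,0,0,0,0,0,0.2]

```text
time: 17.87
tool_pos: [0.4478, 0.2647, 0.046]
tool_rot: [0.0, 0.998, -0.061, 0.0]
contact_force: [1.0, 0.7, 0.4]
gripper_width: 0.603
grasp_force: 0.0
```

```bash
python3 -c "
from h import *
delta([.4466,.2667,.046],-96.89)
F=cams()
def cr(x,k,o):return (x+.5)/k-.5+o
bt=np.array([237.8,191.8]);bs=np.array([247.,170.2])
print(tri(F,bs,bt),onz(F['top'],bt,.1195),onz(F['scene'],bs,.1195))
def c(im,x,y,w,h,k):return cv2.resize(im[y:y+h,x:x+w],None,fx=k,fy=k,interpolation=cv2.INTER_CUBIC)
cv2.imwrite('pics/m7.png',np.hstack([c(F['top']['img'],110,195,60,60,6),c(F['scene']['img'],120,160,60,60,6)]))"
```

```text
t 17.87 pos [0.4478 0.2647 0.046 ] yaw -96.97 tilt 0.01 F [1.  0.7 0.4] w 51.2 gf 0.0
shift cm [-0.15 -0.19 -0.  ]
turn about tool z -0.0816040209340656
rotvec to level tool [ 0.   -0.01 -0.08]
(array([0.54510866, 0.03239552, 0.12077229]), np.float64(0.1932570904088209)) [0.54497881 0.03281012 0.1195    ] [0.54836687 0.03373385 0.1195    ]
```

View pics/m7.png

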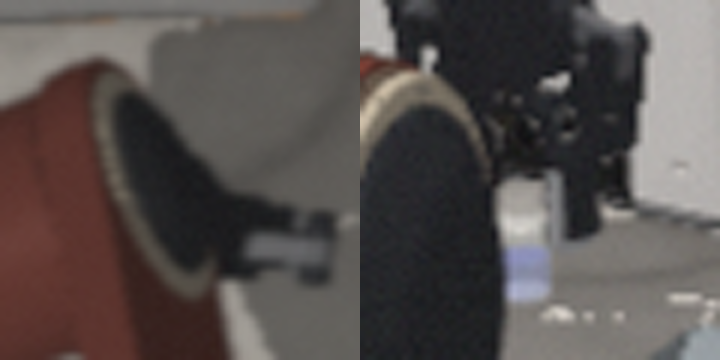

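```bash
python3 -c "
from h import *
delta()
F=cams();s=manip.state();R=Ro.from_quat(np.roll(s['tool_rot'],-1)).as_matrix()
for w in(.0255,-.0255):
  for x in (-.011,.011):
    P=s['tool_pos']+R@np.array([x,w,.012]);p=proj(F['scene'],P)[0];print(P.round(3),p.round(1),'crop',((p-[120,160])*6+[360,0]).round())
for P in([.4466,.2667,.049],[.4466,.2667,.03],[.4466,.2552,.03],[.4466,.2667,0]):
    p=proj(F['scene'],P)[0];print(P,((p-[120,160])*6+[360,0]).round())
"
```

```text
t 17.97 pos [0.4483 0.2653 0.0469] yaw -96.93 tilt 0.12 F [-0.1 -0.7  1. ] w 51.1 gf 0.0
[0.434 0.242 0.035] [150.9 199.8] crop [546. 239.]
[0.456 0.239 0.035] [157.5 197.1] crop [585. 222.]
[0.44  0.292 0.035] [137.  194.7] crop [462. 208.]
[0.462 0.29  0.035] [143.7 192.1] crop [502. 192.]
[0.4466, 0.2667, 0.049] [517. 185.]
[0.4466, 0.2667, 0.03] [520. 227.]
[0.4466, 0.2552, 0.03] [541. 232.]
[0.4466, 0.2667, 0] [524. 291.]
```

The projected pads match the picture: the inner corner is predicted at crop column 546 and seen at about 548. The vial is centred between them, so I'll close and lift.

Emit:
move_arm:
  rows:
    - [-0.1,0,0,0,0,0,0.0]
    - [0,0,0,0,0,0,-0.2]
    - [0,0,0,0,0,0,-0.3]
    - [0,0,0,0,0,0,-0.4]
    - [0,0,0,0,0,0,-1]
    - [0,0,0,0,0,0,-1]
    - [0,0,0,0,0,0,-1]
    - [0,0,0,0,0,0,-1]

```text
time: 18.73
tool_pos: [0.4464, 0.2657, 0.0459]
tool_rot: [-0.0, 0.998, -0.06, 0.0]
contact_force: [-0.5, 1.0, 1.9]
gripper_width: 0.22
grasp_force: 58.6
```

```bash
python3 -c "
from h import *
delta([.545,.0326,.20],-95.9)"
```

```text
t 18.73 pos [0.4464 0.2657 0.0459] yaw -96.89 tilt 0.04 F [-0.5  1.   1.9] w 18.7 gf 58.6
shift cm [ 12.59  21.95 -15.41]
turn about tool z -0.9854972660287444
rotvec to level tool [-0.03 -0.02 -0.99]
```

I've used all ten picture views, so from here I'll check with numbers. The 18.7 mm opening means the pads hold the 19 mm cap. I'll check that the vial hasn't moved by its blue liquid blob.

```bash
cat >> h.py <<'E'
def blue(im,x0,x1,y0,y1):
    a=im[y0:y1,x0:x1].astype(int);m=(a[...,0]-a[...,2]>25)&(a[...,0]-a[...,1]>18)
    ys,xs=np.nonzero(m)
    if len(xs)<5: print("none",len(xs));return
    C=np.cov(xs,ys);print("n",len(xs),"c",xs.mean()+x0,ys.mean()+y0,"x",xs.min()+x0,xs.max()+x0,"y",ys.min()+y0,ys.max()+y0)
    for r in range(ys.min(),ys.max()+1): 
        k=xs[ys==r]
        if len(k):print(r+y0,k.min()+x0,k.max()+x0,end="; ")
    print()
E
python3 -c "
from h import *
F=cams()
blue(cv2.imread('pics/scene0.png'),135,165,180,225)
blue(F['scene']['img'],135,165,180,225)"
```

```text
n 36 c 146.69444444444446 203.80555555555554 x 144 150 y 201 208
201 145 149; 202 144 150; 203 144 150; 204 145 149; 205 145 147; 206 145 148; 207 145 146; 208 145 147; 
n 42 c 147.02380952380952 204.54761904761904 x 144 150 y 201 208
201 145 146; 202 144 150; 203 144 150; 204 145 150; 205 145 149; 206 145 149; 207 145 150; 208 145 149;
```

Emit:
move_arm:
  rows:
    - [0,0,-0.5,0,0,0,-1]
    - [0,0,-1,0,0,0,-1]
    - [0,0,-1.5,0,0,0,-1]
    - [0,0,0,0,0,0,-1]
    - [0,0,0,0,0,0,-1]

```text
time: 19.25
tool_pos: [0.447, 0.2657, 0.0769]
tool_rot: [-0.001, 0.998, -0.06, 0.001]
contact_force: [0.2, -0.2, -0.9]
gripper_width: 0.221
grasp_force: 58.6
```

```bash
python3 -c "
from h import *
delta([.545,.0326,.20],-95.9)
F=cams()
blue(F['scene']['img'],135,165,165,225)
print(proj(F['scene'],[[.4466,.2657,.045],[.4466,.2657,.015]]))"
```

```text
t 19.25 pos [0.447  0.2657 0.0769] yaw -96.89 tilt 0.15 F [ 0.2 -0.2 -0.9] w 18.8 gf 58.6
shift cm [ 12.55  21.96 -12.31]
turn about tool z -0.9880349864586719
rotvec to level tool [-0.07 -0.14 -0.99]
n 43 c 146.06976744186048 193.02325581395348 x 143 150 y 190 197
190 144 150; 191 143 150; 192 143 149; 193 144 148; 194 144 147; 195 144 148; 196 144 147; 197 144 147; 
[[146.55893153 192.37353614]
 [147.26075807 203.26347673]]
```

Emit:
move_arm:
  rows:
    - [0,0,-3,0,0,0,-1]
    - [0,0,-3.3,0,0,0,-1]
    - [0,0,-3,0,0,0,-1]
    - [0,0,-3,0,0,0,-1]
    - [1.2,2.1,0,0,0,0,-1]
    - [1.9,3.3,0,0,0,0,-1]
    - [1.9,3.3,0,0,0,0,-1]
    - [1.9,3.3,0,0,0,0,-1]
    - [1.9,3.3,0,0,0,0,-1]
    - [1.9,3.3,0,0,0,0,-1]
    - [1.2,2.2,0,0,0,0,-1]
    - [0.65,1.15,0,0,0,0,-1]
    - [0,0,0,0,0,0,-1]
    - [0,0,0,0,0,0,-1]
    - [0,0,0,0,0,0,-1]
    - [0,0,0,0,0,0,-1]

```text
time: 20.68
tool_pos: [0.5439, 0.0339, 0.1983]
tool_rot: [-0.0, 0.998, -0.059, -0.0]
contact_force: [-0.3, -0.1, -0.2]
gripper_width: 0.221
grasp_force: 58.8
```

```bash
python3 -c "
from h import *
delta([.545,.0326,.17],-96.9)
F=cams();s=manip.state();p=s['tool_pos']
blue(F['scene']['img'],225,270,110,175)
# predicted axis of vial if coaxial with TCP, base .0459 below
print('pred',proj(F['scene'],[p-[0,0,.0459-h] for h in(0,.02,.04)]).round(1))
cv2.imwrite('pics/s8.png',F['scene']['img'])
g=F['scene']['img'][120:170:3,232:262].astype(int)
print(cv2.cvtColor(F['scene']['img'],cv2.COLOR_BGR2GRAY)[128:164:2,232:262])
blue(cv2.imread('pics/scene0.png'),135,165,180,225);print(proj(F['scene'],[[.4466,.2665,h] for h in(0,.02,.04)]).round(1))
"
```

```text
t 20.68 pos [0.5439 0.0339 0.1983] yaw -96.78 tilt 0.04 F [-0.3 -0.1 -0.2] w 18.8 gf 58.8
shift cm [0.13 0.12 2.83]
turn about tool z 0.11940931642141095
rotvec to level tool [-0.02  0.04  0.12]
n 50 c 246.76 153.62 x 243 265 y 150 162
150 243 249; 151 243 249; 152 243 249; 153 243 248; 154 243 247; 155 243 248; 156 243 247; 157 244 247; 161 264 265; 162 265 265; 
pred [[246.3 157.7]
 [246.5 149.7]
 [246.6 141.6]]
[[150 142 127 106  36  33  33  33  33  37  31  30  32  87 130 105  28  32
   29  30  34  36  39  36  37  35  35  38  30  32]
 [151 151 152 143 102  34  34  36  34  33  31  33  54  77 103 106  35  30
   33  31  35  35  36  37  38  37  35  31  33  33]
 [151 149 151 152 151 123  72  97  72  35  34  36  25  27  85 102  33  32
   34  34  33  33  35  31  28  77 114 112 117 129]
 [150 153 152 151 150 123  85 104  62  29  29  27  24  29  83 117 101  92
   70  35  33  34  32  34  86 133 135 132 130 128]
 [152 152 150 149 150 125  88 102  62  31  29  26  27  21  50  95 118 106
   76  32  32  32  34  29  86 132 131 132 129 129]
 [151 152 152 151 150 125  94 116  67  30  35  88 130 134
[... 1084 characters left out ...]
1 150 173 199 202 202 189 170 172 174 175 174 175 170 162
  167 191 198 194 194 196 196 194 194 196 195 192]
 [151 151 151 152 145 167 203 202 199 195 190 185 184 188 189 183 182 182
  188 194 193 192 193 193 196 198 198 200 202 201]
 [149 150 150 150 142 158 198 197 196 197 197 197 195 194 191 194 193 194
  197 194 192 193 192 193 192 193 196 196 196 195]
 [149 153 150 151 143 158 191 190 191 191 188 190 189 189 190 189 188 189
  191 190 191 188 187 189 187 188 184 184 183 182]]
n 36 c 146.69444444444446 203.80555555555554 x 144 150 y 201 208
201 145 149; 202 144 150; 203 144 150; 204 145 149; 205 145 147; 206 145 148; 207 145 146; 208 145 147; 
[[147.4 208.6]
 [146.9 201.4]
 [146.4 194.1]]
```

Emit:
move_arm:
  rows:
    - [0.13,0.12,0.7,0,0,0.1,-1]
    - [0,0,1,0,0,0,-1]
    - [0,0,1,0,0,0,-1]
    - [0,0,0,0,0,0,-1]
    - [0,0,0,0,0,0,-1]
    - [0,0,0,0,0,0,-1]

```text
time: 21.28
tool_pos: [0.5454, 0.0312, 0.1712]
tool_rot: [0.0, 0.998, -0.061, -0.0]
contact_force: [0.7, -0.2, 0.5]
gripper_width: 0.222
grasp_force: 58.7
```

```bash
python3 -c "
from h import *
delta([.545,.0326,.160],-96.9)"
```

```text
t 21.28 pos [0.5454 0.0312 0.1712] yaw -96.99 tilt 0.04 F [ 0.7 -0.2  0.5] w 18.9 gf 58.7
shift cm [-0.06 -0.14  1.12]
turn about tool z -0.09095213415207581
rotvec to level tool [ 0.    0.04 -0.09]
```

Emit:
move_arm:
  rows:
    - [0,0,0,0,0,0,-1]
    - [0,0,0,0,0,0,-1]
    - [0,0,0,0,0,0,-1]
    - [0,0,0,0,0,0,-1]
    - [0,0,0,0,0,0,-1]
    - [0,0,0,0,0,0,-1]

```text
time: 21.78
tool_pos: [0.5456, 0.0312, 0.1717]
tool_rot: [0.0, 0.998, -0.061, 0.0]
contact_force: [0.5, -0.4, 0.2]
gripper_width: 0.218
grasp_force: 58.7
```

```bash
python3 -c "
from h import *
delta([.545,.0326,.160],-96.9)"
```

```text
t 21.78 pos [0.5456 0.0312 0.1717] yaw -96.98 tilt 0.01 F [ 0.5 -0.4  0.2] w 18.5 gf 58.7
shift cm [-0.08 -0.13  1.17]
turn about tool z -0.08388217917067209
rotvec to level tool [ 0.   -0.01 -0.08]
```

Emit:
move_arm:
  rows:
    - [-0.06,-0.13,0.2,0,0,0,-1]
    - [0,0,0,0,0,0,-1]
    - [0,0,0,0,0,0,-1]
    - [0,0,0,0,0,0,-1]
    - [0,0,0,0,0,0,-1]
    - [0,0,0,0,0,0,-1]
    - [0,0,0,0,0,0,-1]

```text
time: 22.37
tool_pos: [0.5452, 0.0325, 0.1696]
tool_rot: [0.0, 0.998, -0.061, 0.0]
contact_force: [0.4, -0.5, -0.5]
gripper_width: 0.22
grasp_force: 58.7
```

```bash
python3 -c "
from h import *
delta([.545,.0326,.160],-96.9)
F=cams();s=manip.state();p=s['tool_pos']
blue(F['scene']['img'],225,262,130,185)
print('pred',proj(F['scene'],[p-[0,0,.0459-h] for h in(0,.02,.04)]).round(1))
print(cv2.cvtColor(F['scene']['img'],cv2.COLOR_BGR2GRAY)[154:180:2,234:262])"
```

```text
t 22.37 pos [0.5452 0.0325 0.1696] yaw -96.99 tilt 0.01 F [ 0.4 -0.5 -0.5] w 18.7 gf 58.7
shift cm [-0.02 -0.01  0.96]
turn about tool z -0.08768267310239253
rotvec to level tool [ 0.   -0.   -0.09]
n 52 c 246.32692307692307 164.51923076923077 x 243 250 y 161 169
161 244 249; 162 243 250; 163 243 250; 164 244 249; 165 244 248; 166 244 248; 167 244 248; 168 244 249; 169 245 247; 
pred [[246.8 169. ]
 [246.9 161.2]
 [247.1 153.2]]
[[151 151 150 140 107 107 110  32  25  54 104 138 152 139  94 116  98  49
   33  32  34  35 134 199 201 201 201 201]
 [152 151 150 172 188 159 112  31  60 104 126 141 171 161  94 117 102  51
   35  38  32  47 135 196 196 194 195 195]
 [150 151 146 167 198 179 143  99 101 154 175 185 186 144  94 118 106  74
   55  80 125 168 189 199 201 201 202 202]
 [152 149 143 162 198 199 198 197 192 188 184 185 184 164 126 129 124 127
  157 177 188 192 193 195 197 194 194 197]
 [149 152 145 155 192 192 191 190 178 160 155 155 158 161 160 159 163 173
  187 190 187 190 186 186 187 183 183 184]
 [143 127 118 148 188 190 189 190 177 151 149 149 152 153 153 153 153 166
  184 18
[... 154 characters left out ...]
159 177 182 187 190 191 191 189 181 175 174 173 171 171 171 170 176 193
  207 213 214 215 217 218 219 219 219 220]
 [190 191 192 199 209 205 177 129  91 101 112 125 131 130 128 119 106  90
   99 126 149 161 173 202 227 226 229 228]
 [198 191 197 221 222 224 209 180 136 111  98  94  90  89  91  93  85  94
  105 120 141 147 144 163 215 238 238 237]
 [189 170 142 143 142 143 143 145 159 178 170 189 221 224 214 175 170 153
  143 141 142 144 141 180 230 240 240 240]
 [186 176 140 142 140 142 143 145 144 141 141 145 146 146 141 140 142 141
  144 142 143 143 142 176 225 237 237 239]
 [231 209 144 143 145 142 143 144 145 141 143 146 145 144 141 141 144 143
  141 144 144 142 143 152 179 200 220 226]]
```

Emit:
move_arm:
  rows:
    - [0,0.04,0.1,0,0,0,-1]
    - [0,0,0.1,0,0,0,-1]
    - [0,0,0.1,0,0,0,-1]
    - [0,0,0.1,0,0,0,-1]
    - [0,0,0.1,0,0,0,-1]
    - [0,0,0.1,0,0,0,-1]
    - [0,0,0.1,0,0,0,-1]
    - [0,0,0,0,0,0,-1]
    - [0,0,0,0,0,0,-1]

```text
time: 23.22
tool_pos: [0.5451, 0.0321, 0.1625]
tool_rot: [-0.0, 0.998, -0.061, -0.0]
contact_force: [-0.8, 0.5, 0.2]
gripper_width: 0.218
grasp_force: 58.7
```

```bash
python3 -c "
from h import *
delta([.545,.0326,.150],-96.9);print(manip.state()['ft_torque'])"
```

```text
t 23.22 pos [0.5451 0.0321 0.1625] yaw -96.98 tilt 0.01 F [-0.8  0.5  0.2] w 18.5 gf 58.7
shift cm [-0.01 -0.04  1.25]
turn about tool z -0.08442614586127206
rotvec to level tool [-0.    0.01 -0.08]
[-0.00635595  0.01896325  0.0314679 ]
```

It has gone in 3 mm with no force. Continuing.

Emit:
move_arm:
  rows:
    - [0,0,0.15,0,0,0,-1]
    - [0,0,0.15,0,0,0,-1]
    - [0,0,0.15,0,0,0,-1]
    - [0,0,0.15,0,0,0,-1]
    - [0,0,0.15,0,0,0,-1]
    - [0,0,0.15,0,0,0,-1]
    - [0,0,0.15,0,0,0,-1]
    - [0,0,0.15,0,0,0,-1]
    - [0,0,0,0,0,0,-1]
    - [0,0,0,0,0,0,-1]

```text
time: 24.05
tool_pos: [0.545, 0.0321, 0.1504]
tool_rot: [0.0, 0.998, -0.061, -0.0]
contact_force: [-0.5, 0.7, -0.2]
gripper_width: 0.22
grasp_force: 58.7
```

```bash
python3 -c "
from h import *
delta([.545,.0326,.150],-96.9);print(manip.state()['ft_torque'])"
```

```text
t 24.05 pos [0.545  0.0321 0.1504] yaw -96.99 tilt 0.02 F [-0.5  0.7 -0.2] w 18.7 gf 58.7
shift cm [-0.01 -0.05  0.04]
turn about tool z -0.08848846441566138
rotvec to level tool [ 0.    0.02 -0.09]
[-0.03361604 -0.04241221 -0.02402903]
```

Next, the last 5 mm slowly, watching for the floor.

Emit:
move_arm:
  rows:
    - [0,0,0.1,0,0,0,-1]
    - [0,0,0.1,0,0,0,-1]
    - [0,0,0.1,0,0,0,-1]
    - [0,0,0.1,0,0,0,-1]
    - [0,0,0.05,0,0,0,-1]
    - [0,0,0,0,0,0,-1]
    - [0,0,0,0,0,0,-1]

```text
time: 24.63
tool_pos: [0.5451, 0.0321, 0.146]
tool_rot: [0.0, 0.998, -0.061, -0.0]
contact_force: [0.5, 0.6, -0.7]
gripper_width: 0.22
grasp_force: 58.7
```

```bash
python3 -c "
from h import *
delta([.545,.0326,.145],-96.9);print(manip.state()['ft_torque'])"
```

```text
t 24.63 pos [0.5451 0.0321 0.146 ] yaw -96.99 tilt 0.01 F [ 0.5  0.6 -0.7] w 18.7 gf 58.7
shift cm [-0.01 -0.05  0.1 ]
turn about tool z -0.08792810242414362
rotvec to level tool [ 0.    0.01 -0.09]
[ 0.02453508 -0.04974243  0.01922652]
```

Emit:
move_arm:
  rows:
    - [0,0,0.05,0,0,0,-1]
    - [0,0,0,0,0,0,-1]
    - [0,0,0,0,0,0,-1]

```text
time: 24.88
tool_pos: [0.5451, 0.0321, 0.1456]
tool_rot: [0.0, 0.998, -0.061, 0.0]
contact_force: [0.5, 0.4, -0.0]
gripper_width: 0.217
grasp_force: 58.8
```

Emit:
move_arm:
  rows:
    - [0,0,0,0,0,0,-0.4]
    - [0,0,0,0,0,0,-0.3]
    - [0,0,0,0,0,0,-0.1]
    - [0,0,0,0,0,0,0.1]
    - [0,0,0,0,0,0,0.2]
    - [0,0,0,0,0,0,0.2]
    - [0,0,0,0,0,0,0.2]
    - [0,0,-1,0,0,0,0.2]
    - [0,0,-2,0,0,0,0.2]
    - [0,0,-3,0,0,0,0.2]
    - [0,0,-3,0,0,0,0.2]
    - [0,0,-3,0,0,0,0.2]
    - [0,0,0,0,0,0,0.2]
    - [-1.5,-2.5,0,0,0,0,0.2]
    - [-1.5,-3,0,0,0,0,0.2]
    - [-1.5,-3,0,0,0,0,0.2]
    - [-1.5,-3,0,0,0,0,0.2]
    - [-1.5,-3,0,0,0,0,0.2]
    - [-1,-2,0,0,0,0,0.2]
    - [0,0,0,0,0,0,0.2]

```text
time: 26.55
tool_pos: [0.4793, 0.2095, 0.2661]
tool_rot: [-0.001, 0.998, -0.059, -0.0]
contact_force: [0.1, -0.5, -0.6]
gripper_width: 0.6
grasp_force: 0.0
```

```bash
python3 -c "
from h import *
delta()
F=cams();T=F['top']['img'];S=F['scene']['img']
blue(S,225,262,130,185)
b=[.545,.0326,.0];
for n in('top','scene'): print(n,proj(F[n],[[.545,.0326,z] for z in (.0995,.1195,.1485)]).round(1).tolist())
print(cv2.cvtColor(T,cv2.COLOR_BGR2GRAY)[182:202,226:252])
print(cv2.cvtColor(S,cv2.COLOR_BGR2GRAY)[146:186:2,234:262])"
```

```text
t 26.55 pos [0.4793 0.2095 0.2661] yaw -96.71 tilt 0.09 F [ 0.1 -0.5 -0.6] w 51.0 gf 0.0
n 14 c 246.5 171.42857142857144 x 243 250 y 171 172
171 243 250; 172 244 249; 
top [[238.1, 192.4], [237.9, 191.8], [237.6, 190.8]]
scene [[246.6, 178.4], [246.7, 170.7], [246.9, 159.3]]
[[198 198 198 198 197 195 187 176 160 141 135 136 141 141 143 142 143 143
  142 142 146 165 186 195 194 194]
 [199 199 198 199 197 193 189 184 177 169 162 151 143 140 137 135 134 129
  124 122 123 138 169 191 195 195]
 [200 199 199 198 197 196 198 197 191 188 182 173 171 171 168 168 168 160
  149 142 131 132 163 190 195 195]
 [200 200 199 195 192 193 197 195 187 182 171 158 152 155 162 171 182 185
  184 181 161 142 164 188 196 196]
 [200 199 196 191 189 195 194 174 148 144 147 145 134 121 118 137 167 185
  194 194 171 145 164 189 195 195]
 [201 199 197 194 194 196 185 157 135 146 170 183 175 149 119 109 127 150
  174 186 168 146 165 186 194 196]
 [200 198 197 194 189 186 169 143 152 177 191 197 194 183 163 131 113 123
  152 179 172 160 168 179 192 196]
 [199 193 192 192 183 167 146 138 163 189 198 199 199 196 186
[... 2997 characters left out ...]
186 174 159 160 161 166 175 186 198 209 220 222 217 222 209 170 166 150
  141 139 138 140 138 176 228 237 236 237]
 [180 180 161 161 161 161 162 162 163 162 161 165 165 153 137 139 138 140
  139 138 140 141 138 171 222 234 235 236]
 [228 210 160 160 159 162 162 163 162 161 162 163 160 147 137 139 141 138
  140 141 138 139 139 164 212 224 223 223]
 [228 208 159 159 159 160 161 162 161 161 160 164 158 146 136 137 138 138
  139 139 140 142 140 166 213 227 229 227]
 [227 209 158 157 159 161 161 162 163 160 159 161 157 145 137 138 140 137
  140 140 138 140 138 164 217 229 229 229]
 [231 212 156 158 158 160 159 161 161 160 160 161 155 144 135 139 139 140
  138 140 138 142 140 166 216 230 229 229]]
```

Numerically, the cap top is centred at top (237.5,191) and scene (246.5,159). A seated upright vial would be at (237.6,190.8) and (246.9,159.3), so it is in. I'll let the arm settle and hand in.

Emit:
move_arm:
  rows:
    - [0,0,0,0,0,0,0.2]
    - [0,0,0,0,0,0,0.2]
    - [0,0,0,0,0,0,0.2]
    - [0,0,0,0,0,0,0.2]
    - [0,0,0,0,0,0,0.2]
    - [0,0,0,0,0,0,0.2]

```text
time: 27.15
tool_pos: [0.481, 0.2058, 0.2656]
tool_rot: [0.0, 0.998, -0.061, -0.0]
contact_force: [-0.5, -0.3, -0.1]
gripper_width: 0.604
grasp_force: 0.0
```

```bash
python3 -c "
from plant import manip
print(manip.job_done())"
```

```text
the job is handed in; nothing more can be done
None
```

I handed the job in at about 27 s (no verdict was returned): the holder sits turned a quarter turn and let go, at about the locked height, and the vial stands upright in its bore; I turned about 4° past 90° without feeling the stop, so the lock is judged from height, ring force and the pictures.

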